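# Hang a second setting gauge on an occupied hook

### The job

Take the tall profile gauge out of the wooden rack and hang it by its eye, bar fully up in the notch, on the hook of the grey stand, in front of the gauge that already hangs there. Then use it to slide the hung gauge back along the bar until you feel the rubber buffer give, and keep pressing the two together lightly (about 6 N, never over 10 N) for a second; let go so that both stay hanging, face to face. Do not knock the hung gauge off, do not lean hard on the hook, and leave the other gauge in the rack.

Things in the scene. Friction and masses are not known exactly. Their poses are not given: they have to be found in the camera images.
- gauge_tall: The gauge to hang: aluminium plate 8 mm thick (its x), 174 mm tall, about 0.15 kg, upright in a rack slot; the same turned half round. Origin: centre of its bottom edge; y along its width, z up. Stepped blade up to 60 mm wide (z 0 to 84 mm), 44 mm wide head with the eye (84 to 129), grip tab 26 mm wide (129 to 174).
- tall_eye (a point): Point in the tall gauge's eye, 117 mm above its bottom edge, where the bar's axis lies when it hangs. The eye is a keyhole opening through the plate: floor at 84 mm, 22 mm wide up to 106 mm, then narrowing to a notch 13 mm wide from 114 to 121 mm, its flat top, which hangs on the bar.
- tall_grip (a point): Middle of the part of the tall gauge's tab to be gripped, 158 mm above its bottom edge (16 mm below its top); grip it across the 8 mm thickness. Fingers that reach at most 20 mm below this point clear the hung gauge, the hook and the stand.
- gauge_hung: The gauge already on the hook: aluminium, 8 mm thick, 141 mm tall, blade up to 74 mm wide, no tab, about 0.14 kg. Origin: centre of its bottom edge; axes as for the tall gauge. Same eye, its floor 96 mm above the bottom edge. It hangs loosely on the bar and can be slid along it.
- hung_eye (a point): Point in the hung gauge's eye, 129 mm above its bottom edge, on the bar's axis as it hangs; the gauge's top is 13 mm higher.
- gauge_low: Low gauge without eye or tab, 60 mm wide, 82 mm tall, 8 mm thick, standing in the other rack slot, 70 mm from the tall one. To be left alone. Origin: centre of its bottom edge.
- rack: Fixed light wooden block, 130 mm (its x) by 90 mm (its y) by 30 mm high, origin at the centre of its underside. Two slots at x = -35 and +35 mm, running along its y, 11 mm wide, 67 mm long, floor 8 mm above the table. Which gauge stands in which slot varies.
- stand: Fixed grey hook stand, origin at the centre of the post's foot on the table. The hook's bar, round, 8 mm thick, runs along the stand's -x, its axis 150 mm above the table, from the back plate (face at x = -20 mm) to x = -170 mm, where it turns up to 14 mm above its axis. Nothing of the stand is higher than 164 mm.
- bar_root (a point): Point on the bar's axis at the back plate: x = -20 mm, z = 150 mm in the stand's frame. In front of it a rubber buffer disc, 32 mm across, is clamped on the bar at a place that differs every time and is not measured: its front face lies somewhere from x = -45 to -85 mm. It yields springily, about 1 mm for each 2.5 N, by at most 8 mm, and springs back.
- hook_tip (a point): Centre of the rounded end of the hook's upturned tip: x = -174 mm, z = 160 mm in the stand's frame; the tip's radius is 4 mm.
There are look-alikes about, which are no part of the job. Leave any pink, red or turquoise look-alike of the gauge_tall alone.

How it is judged:
By the outcome, as a careful person would: the job done as asked, in the order asked, and still so for the second after the job is handed in, with the robot touching nothing.
It also fails if it takes over 67 s, if anything falls off the work surface, if the arm or the gripper's body presses on something with over 40 N, if the wrist force passes 120 N, or if a joint passes its speed limit or range.

### The arm

A 6-joint arm with a two-finger parallel gripper is mounted at the origin on the work surface. World frame = base frame: x ahead of the robot, y to its left, z up, the work surface at z = 0. Lengths are in m, angles in rad, forces in N, time in s.
With the tool pointing down it reaches from about 0.375 to 0.9 m from the base axis. Payload 3.1 kg.
Tool frame: the origin (TCP) lies at the very end of the fingers, on their centre line; the grasp point (between the pads) lies 19 mm behind it; z points along the fingers, y is the direction in which the jaws open and shut (so a half turn about z gives the same grasp; the last joint's range is limited). The gripper opens to 87 mm and grips with 3 to 60 N. Pads are 19 mm wide; open, the fingers measure 117 mm over their backs; the gripper's body (75 mm by 190 mm) begins 51 mm behind the grasp point.
Start: joints at [-1.28, 0.527, 1.433, -0, 1.181, -0.178], TCP at [0.282, -0.558, 0.223] pointing down, gripper open.
Joint ranges: [-3.08, 3.08], [-0.75, 2.2], [0.22, 2.44], [-1.43, 4.57], [0, 2.65], [-2.85, 2.85]. Speed limits (rad/s): [2.79, 2.79, 3.14, 3.14, 3.14, 3.14].

### API

Orientations are given as a unit quaternion [x, y, z, w].
In Python, from rig import robot gives the robot as it stands.
- The arm moves only by the tool send_rows, never from a script. Its argument "plan" is one flat list of numbers, 7 for each row, row after row: the opening, from -1 (shut) to 1 (fully open), then the shift along the tool's x, y, z in mm, then the turn, a rotation vector about the tool's x, y, z in rad. In form: [claw, tx, ty, tz, rx, ry, rz, claw, tx, ty, tz, rx, ry, rz, ...]. A call has 1 to 8 rows; each row shifts and turns the pose as measured when the row begins, along the tool's axes as they then stand; what a row does not reach is not made up. A row lasts 1/10 s, in which the tool goes at most 50 mm and 8.59 degrees, less where a joint would pass 70% of its speed; a pose out of reach is approached as far as the arm can. A call is refused whole if a number of a shift passes 50 or a number of a turn 0.15, either way. A call with a gripper value outside its range is refused whole. The fingers move at their own pace and stop on an object; "force" is the grip in N (left out, the last holds). Time passes only in rows, so rows that do not move let the fingers close. It gives the time, the measured TCP pose, the force and the opening at its end, in the units of the state.
- robot.get_obs(): the state, without advancing time (a new reading comes with each control period).
- robot.camera(name): name is "scene" or "side" or "wrist"; returns (picture, depth): 420x560x3 uint8, red, green, blue; 420x560 float32, m along the optical axis (not along the pixel's ray), 0 where there is no reading.
- robot.camera_model(name): a dict with "K" (3x3 intrinsics, pixels), "position" and "attitude" of the camera in the world. Camera axes: x right, y down, z forward; pixel columns grow to the right and rows downward; lengths in m; the calibration is good to about 2 mm. A picture is of the moment at which its call begins: read the wrist's pose just before it. camera_model takes no time and is no camera call; for the wrist camera it gives the pose at the moment of the call.
- robot.hand_in(): hands the job in, once; it reports no verdict.
The state is a dict: "time": time; "q": joint angles; "joint_velocities": joint speeds; "joint_torque": joint torques, N m; "position": TCP position; "tool_rot": TCP orientation; "ft_force": force on the tool from outside, world axes, zero at the start; "moment": the same for the moment, N m; "grip_width": finger opening in m.
Only numpy, scipy, OpenCV 4.12 (cv2) and the standard library are available. Lean on these libraries where they do the work, as an engineer would, in place of code of your own. Each camera call takes 0.05 s, during which the arm holds its last target. There are 200 camera calls.

## Working session

There is one attempt and no reset: what is moved stays moved. The work goes in short steps, Python scripts to look and compute and a tool call to move; the robot and the scene stay as the last step left them, time stands still between calls to the robot, and variables do not carry over. Pictures are saved under pics/ and viewed, about 8 in all and at most 12, crops included, and the job is handed in when it is done.

Besides the shell and the picture viewer there is one more tool, called after "Request:" as name(argument=value, ...), one argument or row to a line, values as JSON. send_rows: Moves the arm, as the interface text tells. Its arguments: {"type":"object","properties":{"plan":{"type":"array"},"force":{"type":"number"}},"required":["plan"]}

```bash
mkdir -p pics; ls; python3 - <<'E'
from rig import robot
import cv2,numpy as np
for n in("scene","side"):
    p,d=robot.camera(n); m=robot.camera_model(n); print(n,m)
    cv2.imwrite(f"pics/{n}0.png",p[:,:,::-1]); np.savez(f"{n}0.npz",p=p,d=d,K=m["K"],pos=m["position"],att=m["attitude"])
print(robot.get_obs())
E
```

```text
pics
scene {'K': array([[540.61509156,   0.        , 287.62957272],
       [  0.        , 540.61509156, 207.85469588],
       [  0.        ,   0.        ,   1.        ]]), 'position': array([1.12255623, 0.06566868, 0.93796652]), 'attitude': array([ 0.63960877,  0.70375373, -0.23431817, -0.20180762])}
side {'K': array([[424.49560701,   0.        , 274.68038109],
       [  0.        , 424.49560701, 209.60526847],
       [  0.        ,   0.        ,   1.        ]]), 'position': array([0.36670961, 0.69640105, 0.54343528]), 'attitude': array([-0.10995505,  0.85717093, -0.50053118,  0.05134616])}
{'time': 0.1, 'q': array([-1.28048242e+00,  5.28368788e-01,  1.43377507e+00, -4.93382436e-06,
        1.18142195e+00, -1.78536039e-01]), 'joint_velocities': array([-2.03289183e-03, -1.46623028e-03, -2.81787955e-03,  1.07747985e-05,
       -2.50153640e-03,  2.47778927e-04]), 'joint_torque': array([-8.50199085e-04, -4.40988350e+01, -1.77149230e+01,  6.34048996e-02,
        5.33827522e-02, -5.54975406e-05]), 'position': array([ 0.28222393, -0.55690384,  0.22167193]), 'tool_rot': array([ 9.72647380e-01,  2.32284525e-01, -5.73877692e-05, -9.84908512e-04]), 'ft_force': array([-0.06146752, -0.46519065, -0.38858203]), 'moment': array([ 0.01164236,  0.01128727, -0.07608205]), 'grip_width': 0.08692745916350247}
```

View pics/scene0.png

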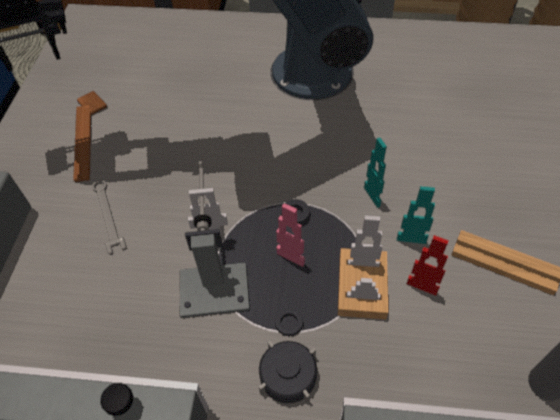

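View pics/side0.png

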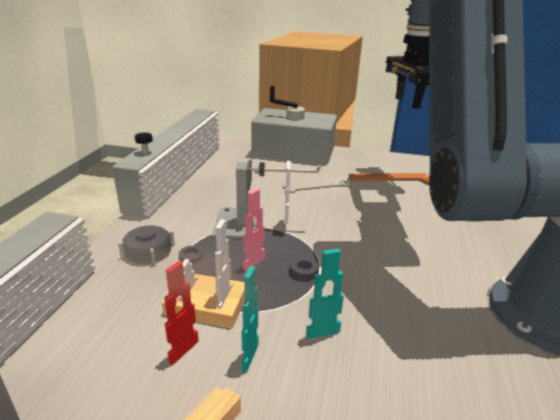

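Scene view: the tall silver gauge stands in the rack at about (367,240) with the low one at (363,290). The stand post is at (205,255), its bar runs up to the tip at (200,165), and the hung gauge is at (205,205). Pink, turquoise and red look-alikes are nearby. The side view agrees.

```bash
cat > h.py <<'E'
import numpy as np,cv2
from scipy.spatial.transform import Rotation as R
def load(n):
    z=np.load(n); return z["p"],z["d"],z["K"],z["pos"],R.from_quat(z["att"]).as_matrix()
def cloud(n):
    p,d,K,pos,M=load(n); v,u=np.indices(d.shape)
    c=np.stack([(u-K[0,2])/K[0,0]*d,(v-K[1,2])/K[1,1]*d,d],-1)
    W=c@M.T+pos; W[d<=0]=np.nan; return p,W
def ray(n,u,v):
    p,d,K,pos,M=load(n); return pos,M@np.array([(u-K[0,2])/K[0,0],(v-K[1,2])/K[1,1],1])
def onz(n,u,v,z):
    o,r=ray(n,u,v); return o+r*(z-o[2])/r[2]
def snap(name,n):
    from rig import robot
    o=robot.get_obs(); m=robot.camera_model(name); p,d=robot.camera(name)
    np.savez(n+".npz",p=p,d=d,K=m["K"],pos=m["position"],att=m["attitude"]); cv2.imwrite(f"pics/{n}.png",p[:,:,::-1]); return o,m
E
python3 - <<'E'
from h import *
for n in("scene0","side0"):
    p,W=cloud(n+".npz"); hsv=cv2.cvtColor(p,cv2.COLOR_RGB2HSV); z=W[...,2]
    org=(abs(hsv[...,0].astype(int)-15)<7)&(hsv[...,1]>120)&(z>.024)&(z<.036)&(W[...,0]>.3)&(W[...,0]<.8)
    P=W[org]; P=P[abs(P[:,1]-np.median(P[:,1]))<.1]
    print(n,"rack",len(P),cv2.minAreaRect(P[:,:2].astype(np.float32)),np.median(P[:,2]))
    # tall things, unsaturated
    sel=(z>.06)&(z<.21)&(hsv[...,1]<60)&(W[...,0]>.3)&(W[...,0]<.8)&(abs(W[...,1])<.35)
    k,l,s,c=cv2.connectedComponentsWithStats(sel.astype(np.uint8))
    for i in range(1,k):
        if s[i,4]>25:
            Q=W[l==i]; print(s[i],Q.min(0).round(3),Q.max(0).round(3),np.median(Q,0).round(3), p[l==i].mean(0).round())
p=cv2.imread("pics/scene0.png"); s=cv2.imread("pics/side0.png")
a=cv2.resize(p[150:330,170:410],None,fx=3,fy=3,interpolation=cv2.INTER_CUBIC); cv2.imwrite("pics/c1.png",a)
b=cv2.resize(s[150:330,160:310],None,fx=3.3,fy=3.3,interpolation=cv2.INTER_CUBIC); cv2.imwrite("pics/c2.png",b)
E
```

```text
scene0 rack 1741 ((0.6213570237159729, 0.14361786842346191), (0.13039584457874298, 0.08935963362455368), 0.6718631982803345) 0.03075316031619213
[ 185  161   42  115 2436] [ 0.467 -0.201  0.06 ] [ 0.657 -0.116  0.169] [ 0.622 -0.149  0.143] [80. 77. 75.]
[351 215  31  43 903] [0.578 0.115 0.06 ] [0.591 0.171 0.187] [0.588 0.143 0.12 ] [100.  95.  93.]
[355 278  20  13 198] [0.649 0.127 0.06 ] [0.66  0.161 0.095] [0.658 0.144 0.078] [124. 116. 113.]
side0 rack 959 ((0.6200072169303894, 0.14573068916797638), (0.12770433723926544, 0.09127670526504517), 1.012403130531311) 0.029447598236098882
[ 236  160   85   53 1144] [ 0.47  -0.199  0.06 ] [ 0.656 -0.113  0.165] [ 0.622 -0.138  0.143] [137. 130. 119.]
[215 219  16  74 803] [0.582 0.115 0.06 ] [0.591 0.173 0.183] [0.583 0.153 0.119] [163. 150. 140.]
[183 259   9  20 126] [0.652 0.128 0.06 ] [0.66  0.159 0.092] [0.653 0.144 0.078] [176. 159. 148.]
```

View pics/c1.png

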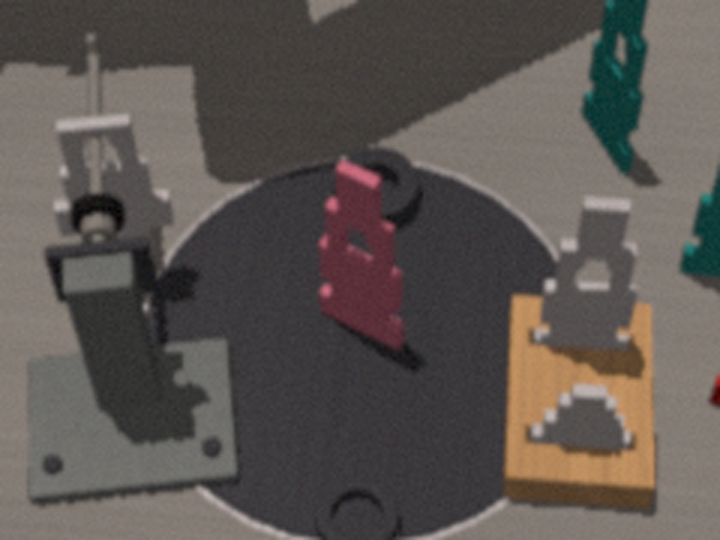

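Crop: the hook tip is at about (92,40), the bar runs down to the hung gauge's top at (93,125), and the black buffer is at (98,213). The tall gauge's tab top is at (607,207). The rack measures 130x90 mm at z 0.03, as given.

```bash
python3 - <<'E'
from h import *
for n in("scene0","side0"):
    p,W=cloud(n+".npz"); x,y,z=np.moveaxis(W,-1,0)
    m=(x>.44)&(x<.64)&(y<-.08)&(y>-.24)&(z>.12)&(z<.2)
    Q=W[m]; 
    for a in np.arange(.45,.64,.01):
        q=Q[(Q[:,0]>=a)&(Q[:,0]<a+.01)]
        if len(q): print(n,round(a,3),len(q),"y",np.percentile(q[:,1],[0,10,50,90,100]).round(4),"z",np.percentile(q[:,2],[0,50,100]).round(4))
    # base plate
    m=(x>.5)&(x<.8)&(y<-.05)&(y>-.26)&(z>.003)&(z<.018); q=W[m]; print(len(q),cv2.minAreaRect(q[:,:2].astype(np.float32)))
    # tall tab
    m=(x>.56)&(x<.61)&(y>.1)&(y<.19)&(z>.14)&(z<.2);q=W[m];print("tab",q.min(0),q.max(0),np.median(q,0)); 
    m=(x>.56)&(x<.61)&(y>.1)&(y<.19)&(z>.05)&(z<.2);q=W[m];print("yaw fit x=a*y+b*z+c",np.linalg.lstsq(np.c_[q[:,1:]-[.144,.158],np.ones(len(q))],q[:,0],rcond=None)[0])
E
```

```text
scene0 0.46 6 y [-0.184  -0.1828 -0.1795 -0.1768 -0.1764] z [0.1583 0.16   0.1649]
scene0 0.47 29 y [-0.1834 -0.1816 -0.1786 -0.1759 -0.1752] z [0.1494 0.1569 0.1645]
scene0 0.48 14 y [-0.1804 -0.1796 -0.1771 -0.1736 -0.1718] z [0.1499 0.1533 0.1551]
scene0 0.49 20 y [-0.1787 -0.178  -0.174  -0.171  -0.1699] z [0.1504 0.1532 0.156 ]
scene0 0.5 22 y [-0.1764 -0.1759 -0.1725 -0.1687 -0.1681] z [0.15   0.1533 0.1574]
scene0 0.51 22 y [-0.1747 -0.1741 -0.1706 -0.1668 -0.1658] z [0.151  0.1533 0.1564]
scene0 0.52 13 y [-0.173  -0.1698 -0.168  -0.1647 -0.1446] z [0.14   0.1538 0.1576]
scene0 0.53 157 y [-0.1845 -0.1688 -0.1508 -0.1441 -0.1396] z [0.1201 0.1551 0.1652]
scene0 0.54 180 y [-0.1861 -0.1843 -0.1762 -0.16   -0.1483] z [0.1212 0.1532 0.1661]
scene0 0.55 19 y [-0.1649 -0.1637 -0.1608 -0.1582 -0.1576] z [0.1518 0.1543 0.1564]
scene0 0.56 19 y [-0.1631 -0.1617 -0.159  -0.1566 -0.1558] z [0.1506 0.1539 0.1561]
scene0 0.57 22 y [-0.1607 -0.1594 -0.157  -0.1535 -0.1526] z [0.1491 0.1539 0.1561]
scene0 0.58 7 y [-0.1587 -0.1573 -0.1533 -0.1415 -0.1407] z [0.1535 0.1559 0.1631]
scene0 0.
[... 1765 characters left out ...]
0.153 ]
side0 0.59 67 y [-0.1628 -0.1578 -0.1412 -0.1375 -0.1348] z [0.1392 0.154  0.1654]
side0 0.6 41 y [-0.1563 -0.1492 -0.1417 -0.1398 -0.1378] z [0.1392 0.1549 0.1653]
side0 0.61 52 y [-0.1494 -0.145  -0.1186 -0.116  -0.115 ] z [0.1216 0.1475 0.1599]
side0 0.62 110 y [-0.1721 -0.1678 -0.1269 -0.116  -0.1137] z [0.1204 0.148  0.1611]
side0 0.63 106 y [-0.1719 -0.1529 -0.1248 -0.1221 -0.1197] z [0.1206 0.149  0.1604]
650 ((0.6274476051330566, -0.14489051699638367), (0.16077351570129395, 0.13254009187221527), 11.654363632202148)
tab [0.58160027 0.13051568 0.14017112] [0.59102259 0.15883055 0.18279135] [0.58314981 0.15158957 0.16546679]
yaw fit x=a*y+b*z+c [0.05067606 0.01013787 0.58445982]
```

```bash
cat > plan.py <<'E'
import sys,numpy as np
from scipy.spatial.transform import Rotation as R
from rig import robot
def show(tgt,psi,step=45,claw=1):
    """rows (tool mm / rad) towards TCP tgt, tool down, tool y at heading psi"""
    o=robot.get_obs(); P=np.array(o["position"]); M=R.from_quat(o["tool_rot"])
    T=R.from_matrix(np.array([[-np.sin(psi),np.cos(psi),0],[np.cos(psi),np.sin(psi),0],[0,0,-1]]))
    d=np.array(tgt)-P; rv=(T*M.inv()).as_rotvec()
    n=int(max(np.ceil(np.linalg.norm(d)*1000/step),np.ceil(np.linalg.norm(rv)/.13),1))
    print("t",o["time"],"F",o["ft_force"].round(2),"w",round(o["grip_width"],4),"pos",P.round(4),"err mm",(d*1000).round(1),"turn",rv.round(3),"rows",n)
    for i in range(n):
        Mi=R.from_rotvec(rv*i/n)*M
        t=Mi.inv().apply(d/n)*1000; r=Mi.inv().apply(rv/n)
        print([claw,*t.round(1).tolist(),*r.round(3).tolist()],end=",")
    print()
if __name__=="__main__":
    a=list(map(float,sys.argv[1:])); show(a[:3],a[3],*(a[4:]))
E
python3 plan.py .52 0.0 .33 0.014; python3 plan.py .30 -.50 .33 .014
```

```text
t 0.1 F [-0.06 -0.47 -0.39] w 0.0869 pos [ 0.2822 -0.5569  0.2217] err mm [237.8 556.9 108.3] turn [-1.000e-03 -2.000e-03  1.116e+00] rows 14
[1, 33.1, -27.8, -7.7, -0.0, -0.0, -0.08],[1, 35.2, -25.1, -7.7, -0.0, -0.0, -0.08],[1, 37.1, -22.2, -7.7, -0.0, -0.0, -0.08],[1, 38.8, -19.2, -7.7, -0.0, -0.0, -0.08],[1, 40.2, -16.0, -7.7, -0.0, -0.0, -0.08],[1, 41.3, -12.8, -7.7, -0.0, -0.0, -0.08],[1, 42.2, -9.5, -7.7, -0.0, -0.0, -0.08],[1, 42.8, -6.1, -7.7, -0.0, -0.0, -0.08],[1, 43.2, -2.6, -7.7, -0.0, -0.0, -0.08],[1, 43.2, 0.8, -7.7, -0.0, -0.0, -0.08],[1, 43.0, 4.3, -7.7, -0.0, -0.0, -0.08],[1, 42.6, 7.7, -7.7, -0.0, -0.0, -0.08],[1, 41.8, 11.0, -7.7, -0.0, -0.0, -0.08],[1, 40.8, 14.3, -7.7, -0.0, -0.0, -0.08],
t 0.1 F [-0.06 -0.47 -0.39] w 0.0869 pos [ 0.2822 -0.5569  0.2217] err mm [ 17.8  56.9 108.3] turn [-1.000e-03 -2.000e-03  1.116e+00] rows 9
[1, 4.6, -4.8, -12.0, -0.0, -0.0, -0.124],[1, 5.2, -4.2, -12.0, -0.0, -0.0, -0.124],[1, 5.6, -3.5, -12.0, -0.0, -0.0, -0.124],[1, 6.0, -2.8, -12.0, -0.0, -0.0, -0.124],[1, 6.3, -2.0, -12.0, -0.0, -0.0, -0.124],[1, 6.5, -1.2, -12.0, -0.0, -0.0, -0.124],[1, 6.6, -0.4, -12.0, -0.0, -0.0, -0.124],[1, 6.6, 0.5, -12.0, -0.0, -0.0, -0.124],[1, 6.5, 1.3, -12.0, -0.0, -0.0, -0.124],
```

Request:
send_rows(
  plan=[1,33,-28,-15,0,0,-0.08,1,35,-25,-15,0,0,-0.08,1,37,-22,-15,0,0,-0.08,1,39,-19,-15,0,0,-0.08,1,40,-16,-15,0,0,-0.08,1,41,-13,-15,0,0,-0.08,1,42,-10,-10,0,0,-0.08,1,43,-6,-5,0,0,-0.08],
)

```text
time: 0.9
position: [0.4153, -0.231, 0.326]
tool_rot: [0.846, 0.533, 0.001, -0.004]
ft_force: [0.7, -0.8, -0.4]
grip_width: 0.087
```

Request:
send_rows(
  plan=[1,43,-3,0,0,0,-0.08,1,43,1,0,0,0,-0.08,1,43,4,0,0,0,-0.08,1,43,8,0,0,0,-0.08,1,42,11,0,0,0,-0.08,1,41,14,0,0,0,-0.08],
)

```text
time: 1.5
position: [0.512, 0.0215, 0.328]
tool_rot: [0.689, 0.725, 0.002, -0.003]
ft_force: [-0.3, -0.7, 0.4]
grip_width: 0.0869
```

```bash
python3 plan.py .56 0.144 .29 0.014
```

```text
t 1.5 F [-0.27 -0.72  0.4 ] w 0.0869 pos [0.512  0.0215 0.328 ] err mm [ 48.  122.5 -38. ] turn [-0.008 -0.002 -0.038] rows 4
[1, 29.9, 13.6, 9.7, -0.001, -0.002, 0.009],[1, 30.0, 13.3, 9.6, -0.001, -0.002, 0.009],[1, 30.2, 13.0, 9.6, -0.001, -0.002, 0.009],[1, 30.3, 12.7, 9.5, -0.001, -0.002, 0.009],
```

Request:
send_rows(
  plan=[1,30,13.5,9.5,-0.001,-0.002,0.009,1,30,13.5,9.5,-0.001,-0.002,0.009,1,30,13,9.5,-0.001,-0.002,0.009,1,30,13,9.5,-0.001,-0.002,0.009,1,0,0,0,0,0,0],
)

```text
time: 2.0
position: [0.5612, 0.1547, 0.2874]
tool_rot: [0.699, 0.715, 0.0, 0.0]
ft_force: [-0.4, -0.3, 0.2]
grip_width: 0.0867
```

```bash
python3 - <<'E'
from h import *
o,m=snap("wrist","w1"); print(o["position"],o["tool_rot"],m)
E
```

```text
[0.56115261 0.15467862 0.28740061] [6.98751055e-01 7.15364854e-01 2.93703115e-04 4.93722830e-05] {'K': array([[345.78902639,   0.        , 285.95770943],
       [  0.        , 345.78902639, 205.87184668],
       [  0.        ,   0.        ,   1.        ]]), 'position': array([0.56013567, 0.22393555, 0.45053558]), 'attitude': array([0.99159591, 0.01185008, 0.00184481, 0.12881663])}
```

View pics/w1.png

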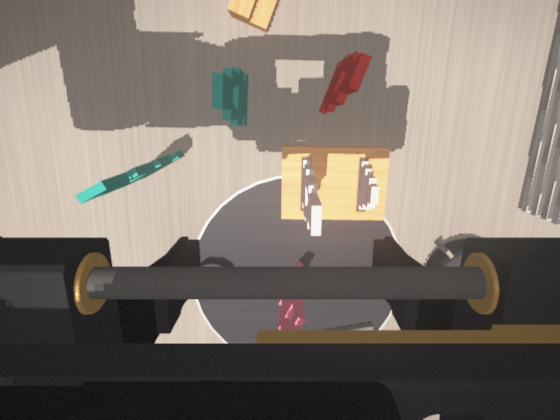

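Wrist view: the tall gauge's tab top is the white strip at about (316,220) and the low gauge is at (369,185), both in the orange rack. The jaws' axis lines up with the plate's normal.

```bash
python3 - <<'E'
from h import *
p,W=cloud("w1.npz"); g=p.min(-1)
m=(g>170).astype(np.uint8); m[:, :295]=0; m[:,340:]=0; m[:195]=0; m[250:]=0
k,l,s,c=cv2.connectedComponentsWithStats(m)
for i in range(1,k):
    if s[i,4]>30:
        pts=np.argwhere(l==i)[:,::-1].astype(np.float32); print(s[i],cv2.minAreaRect(pts)); Q=W[l==i]
        print("depth pts",np.nanmedian(Q,0),np.nanmin(Q,0),np.nanmax(Q,0))
        b=cv2.boxPoints(cv2.minAreaRect(pts)); print([onz("w1.npz",*q,.182).round(4) for q in b])
# low gauge/rack
hsv=cv2.cvtColor(p,cv2.COLOR_RGB2HSV); z=W[...,2]
o=(abs(hsv[...,0].astype(int)-15)<8)&(hsv[...,1]>120)&(z>.024)&(z<.036)&(W[...,0]>.5)&(W[...,0]<.72)&(W[...,1]>.08)&(W[...,1]<.22)
print(cv2.minAreaRect(W[o][:,:2].astype(np.float32)),np.median(W[o][:,2]))
E
```

```text
[305 195   3  11  32] ((306.0, 200.0), (10.0, 2.0), 90.0)
depth pts [0.58276228 0.13908654 0.09334777] [0.5822006  0.1314211  0.09141694] [0.58465719 0.15011069 0.13257686]
[array([0.577 , 0.1623, 0.182 ]), array([0.5785, 0.1623, 0.182 ]), array([0.5789, 0.1541, 0.182 ]), array([0.5773, 0.1541, 0.182 ])]
[311 205  14  31 350] ((317.5, 220.0), (13.0, 30.0), 0.0)
depth pts [0.58687071 0.1407136  0.1828119 ] [5.82160965e-01 6.44086955e-02 2.78185712e-04] [0.61203241 0.15473402 0.1848859 ]
[array([0.5832, 0.1287, 0.182 ]), array([0.5821, 0.1542, 0.182 ]), array([0.5925, 0.1544, 0.182 ]), array([0.5938, 0.129 , 0.182 ])]
((0.0, 0.0), (0.0, 0.0), 0.0) nan
  return _methods._mean(a, axis=axis, dtype=dtype,
  ret = ret.dtype.type(ret / rcount)
```

```bash
python3 plan.py .587 0.1425 .21 0.012 26
```

```text
t 2.05 F [-0.69  0.07  0.37] w 0.0873 pos [0.5607 0.1531 0.2878] err mm [ 26.3 -10.6 -77.8] turn [ 0.001  0.    -0.011] rows 4
[1, -2.8, 6.5, 19.5, -0.0, 0.0, 0.003],[1, -2.8, 6.5, 19.5, -0.0, 0.0, 0.003],[1, -2.7, 6.5, 19.5, -0.0, 0.0, 0.003],[1, -2.7, 6.5, 19.5, -0.0, 0.0, 0.003],
```

Request:
send_rows(
  plan=[1,-2.8,6.5,19.5,0,0,0.003,1,-2.8,6.5,19.5,0,0,0.003,1,-2.7,6.5,19.5,0,0,0.003,1,-2.7,6.5,19.5,0,0,0.003,1,0,0,0,0,0,0],
)

```text
time: 2.55
position: [0.5865, 0.1373, 0.2093]
tool_rot: [0.704, 0.71, -0.001, 0.002]
ft_force: [-0.4, 0.3, -0.5]
grip_width: 0.0867
```

```bash
python3 plan.py .587 0.1425 .147 0.012 21
```

```text
t 2.55 F [-0.43  0.27 -0.5 ] w 0.0867 pos [0.5865 0.1373 0.2093] err mm [  0.5   5.2 -62.3] turn [0.004 0.001 0.003] rows 3
[1, 1.8, 0.2, 20.8, 0.0, 0.001, -0.001],[1, 1.8, 0.2, 20.8, 0.0, 0.001, -0.001],[1, 1.7, 0.2, 20.8, 0.0, 0.001, -0.001],
```

Request:
send_rows(
  plan=[1,1.8,0,20,0,0.001,-0.001,1,1.8,0,20,0,0.001,0,1,1.5,0,16,0,0.001,0,1,0,0,3,0,0,0,1,0,0,0,0,0,0],
)

```text
time: 3.05
position: [0.5876, 0.1379, 0.1545]
tool_rot: [0.705, 0.709, 0.001, 0.003]
ft_force: [0.3, 0.1, -0.2]
grip_width: 0.0871
```

```bash
python3 plan.py .587 0.1425 .147 0.012 21
```

```text
t 3.05 F [ 0.34  0.12 -0.18] w 0.0871 pos [0.5876 0.1379 0.1545] err mm [-0.6  4.6 -7.5] turn [0.002 0.006 0.006] rows 1
[1, 4.6, -0.6, 7.5, 0.006, 0.002, -0.006],
```

Request:
send_rows(
  plan=[1,4.6,-0.5,7.5,0.006,0.002,-0.006,1,0,0,0,0,0,0,1,0,0,0,0,0,0],
)

```text
time: 3.35
position: [0.5887, 0.1425, 0.1498]
tool_rot: [0.703, 0.711, 0.002, 0.001]
ft_force: [0.7, 0.3, -0.1]
grip_width: 0.0869
```

```bash
python3 plan.py .587 0.1425 .147 0.012 21
```

```text
t 3.35 F [ 0.68  0.32 -0.06] w 0.0869 pos [0.5887 0.1425 0.1498] err mm [-1.7  0.  -2.8] turn [-0.     0.004 -0.   ] rows 1
[1, 0.1, -1.7, 2.8, 0.004, -0.0, 0.0],
```

Request:
send_rows(
  plan=[1,0,-1.7,2.8,0.004,0,0,-1,0,0,0,0,0,0,-1,0,0,0,0,0,0,-1,0,0,0,0,0,0,-1,0,0,0,0,0,0,-1,0,0,0,0,0,0,-1,0,0,0,0,0,0,-1,0,0,0,0,0,0],
  force=40,
)

```text
time: 4.15
position: [0.5874, 0.1426, 0.1479]
tool_rot: [0.703, 0.712, 0.001, 0.001]
ft_force: [0.3, -0.3, -0.0]
grip_width: 0.0388
```

```bash
python3 plan.py .587 0.1425 .147 0.012 21
```

```text
t 4.15 F [ 0.28 -0.35 -0.01] w 0.0388 pos [0.5874 0.1426 0.1479] err mm [-0.4 -0.1 -0.9] turn [-0.     0.002 -0.001] rows 1
[1, -0.1, -0.4, 0.9, 0.002, -0.0, 0.001],
```

Request:
send_rows(
  plan=[-1,0,0,0,0,0,0,-1,0,0,0,0,0,0,-1,0,0,0,0,0,0,-1,0,0,0,0,0,0,-1,0,0,0,0,0,0,-1,0,0,0,0,0,0],
)

```text
time: 4.75
position: [0.5875, 0.1426, 0.1479]
tool_rot: [0.703, 0.712, 0.001, 0.001]
ft_force: [-0.9, -0.3, 0.3]
grip_width: 0.0076
```

Request:
send_rows(
  plan=[-1,0,0,-10,0,0,0,-1,0,0,-15,0,0,0,-1,0,0,-25,0,0,0,-1,0,0,-35,0,0,0,-1,0,0,-40,0,0,0,-1,0,0,-40,0,0,0,-1,0,0,-30,0,0,0,-1,0,0,0,0,0,0],
)

```text
time: 5.55
position: [0.5852, 0.1425, 0.3516]
tool_rot: [0.703, 0.712, -0.002, -0.001]
ft_force: [0.6, 0.3, -1.7]
grip_width: 0.008
```

```bash
python3 plan.py .40 -.19 .345 .2094 40 -1
```

```text
t 5.55 F [ 0.58  0.33 -1.69] w 0.008 pos [0.5852 0.1425 0.3516] err mm [-185.2 -332.5   -6.6] turn [ 0.001 -0.004  0.197] rows 10
[-1.0, -33.0, -18.9, 0.7, -0.0, -0.0, -0.02],[-1.0, -32.6, -19.6, 0.7, -0.0, -0.0, -0.02],[-1.0, -32.2, -20.2, 0.7, -0.0, -0.0, -0.02],[-1.0, -31.8, -20.8, 0.7, -0.0, -0.0, -0.02],[-1.0, -31.4, -21.5, 0.7, -0.0, -0.0, -0.02],[-1.0, -31.0, -22.1, 0.7, -0.0, -0.0, -0.02],[-1.0, -30.6, -22.7, 0.7, -0.0, -0.0, -0.02],[-1.0, -30.1, -23.3, 0.7, -0.0, -0.0, -0.02],[-1.0, -29.6, -23.9, 0.7, -0.0, -0.0, -0.02],[-1.0, -29.2, -24.5, 0.7, -0.0, -0.0, -0.02],
```

Request:
send_rows(
  plan=[-1,-33,-19,0,0,0,-0.02,-1,-32.5,-19.5,0,0,0,-0.02,-1,-32,-20,0,0,0,-0.02,-1,-32,-21,0,0,0,-0.02,-1,-31.5,-21.5,0,0,0,-0.02,-1,-31,-22,0,0,0,-0.02,-1,-30.5,-23,0,0,0,-0.02,-1,-30,-23,0,0,0,-0.02],
)

```text
time: 6.35
position: [0.4297, -0.1268, 0.3454]
tool_rot: [0.637, 0.771, -0.002, -0.007]
ft_force: [0.2, -1.6, -0.6]
grip_width: 0.008
```

```bash
python3 plan.py .405 -.193 .30 .2094 30 -1
```

```text
t 6.35 F [ 0.21 -1.65 -0.62] w 0.008 pos [ 0.4297 -0.1268  0.3454] err mm [-24.7 -66.2 -45.4] turn [-0.005 -0.013  0.02 ] rows 3
[-1.0, -20.2, -12.1, 15.1, -0.004, -0.002, -0.007],[-1.0, -20.1, -12.3, 15.1, -0.004, -0.002, -0.007],[-1.0, -20.0, -12.5, 15.1, -0.004, -0.002, -0.007],
```

Request:
send_rows(
  plan=[-1,-20,-12,15,-0.004,-0.002,-0.007,-1,-20,-12,15,-0.004,-0.002,-0.007,-1,-18,-12,14,-0.004,-0.002,-0.007,-1,0,0,0,0,0,0,-1,0,0,0,0,0,0],
)

```text
time: 6.85
position: [0.3983, -0.194, 0.2964]
tool_rot: [0.632, 0.775, 0.0, -0.004]
ft_force: [-0.3, 0.2, -1.3]
grip_width: 0.008
```

```bash
python3 plan.py .405 -.193 .191 .2094 30 -1
```

```text
t 6.85 F [-0.28  0.21 -1.35] w 0.008 pos [ 0.3983 -0.194   0.2964] err mm [   6.7    1.  -105.4] turn [-0.006 -0.007  0.006] rows 4
[-1.0, -0.3, 1.8, 26.3, -0.001, -0.002, -0.002],[-1.0, -0.2, 1.8, 26.3, -0.001, -0.002, -0.002],[-1.0, -0.2, 1.8, 26.3, -0.001, -0.002, -0.002],[-1.0, -0.1, 1.7, 26.3, -0.001, -0.002, -0.002],
```

Request:
send_rows(
  plan=[-1,0,2,26,-0.001,-0.002,-0.002,-1,0,2,26,-0.001,-0.002,-0.002,-1,0,2,26,-0.001,-0.002,-0.002,-1,0,1,24,-0.001,-0.002,-0.002,-1,0,0,0,0,0,0,-1,0,0,0,0,0,0],
)

```text
time: 7.45
position: [0.4089, -0.1887, 0.1943]
tool_rot: [0.627, 0.779, 0.0, 0.003]
ft_force: [-0.2, -0.3, -1.2]
grip_width: 0.0079
```

```bash
python3 - <<'E'
from h import *
for n in("scene","side"):
    snap(n,n+"1")
from rig import robot
o=robot.get_obs(); print(o["position"],o["tool_rot"])
a=cv2.resize(cv2.imread("pics/scene1.png")[90:250,130:290],None,fx=3.4,fy=3.4,interpolation=cv2.INTER_CUBIC)
b=cv2.resize(cv2.imread("pics/side1.png")[110:270,230:400],None,fx=3.4,fy=3.4,interpolation=cv2.INTER_CUBIC)
cv2.imwrite("pics/c3.png",cv2.resize(np.hstack([a,b]),None,fx=.7,fy=.7))
E
python3 plan.py .405 -.193 .192 .2094 30 -1
```

```text
[ 0.4089488  -0.18905009  0.19484324] [6.26631667e-01 7.79306246e-01 9.58924379e-05 3.81036468e-03]
t 7.55 F [-0.56  0.57 -1.07] w 0.008 pos [ 0.4089 -0.1891  0.1948] err mm [-3.9 -3.9 -2.8] turn [ 0.005  0.006 -0.007] rows 1
[-1.0, -3.0, -4.7, 2.8, 0.005, 0.006, 0.007],
```

View pics/c3.png

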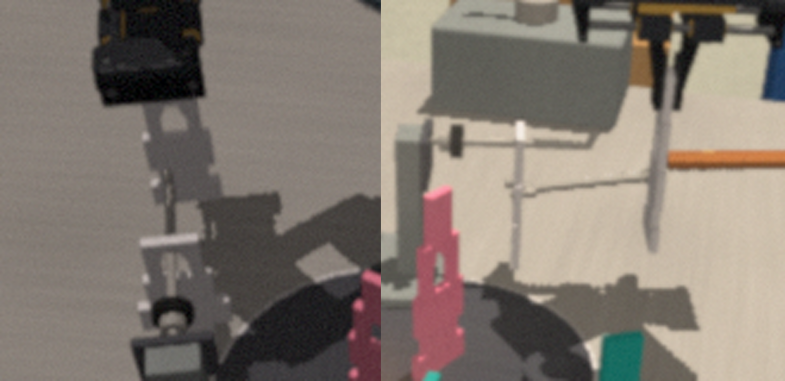

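Crop: in the scene part (left) the held gauge at about (178,140), its eye visible, stands in front of the hook tip at (168,180), and the hung gauge's top is at (170,240). In the side part (right) it hangs plumb ahead of the bar. Next I measure its lateral offset from the bar in the same views.

```bash
python3 - <<'E'
from h import *
for n in("scene1","side1"):
    p,W=cloud(n+".npz")
    # bar coordinates about point (0.495,-0.174), direction from fit
    x,y,z=np.moveaxis(W,-1,0)
    f=((x>.482)&(x<.525)|(x>.555)&(x<.58))&(y<-.14)&(y>-.2)&(z>.145)&(z<.157)
    q=W[f]; q=q[abs(q[:,1]+.174-.2125*(q[:,0]-.495))<.008]
    a,b=np.polyfit(q[:,0]-.5,q[:,1],1); yaw=np.arctan(a); u=np.array([np.cos(yaw),np.sin(yaw)]); v=np.array([-u[1],u[0]])
    D=W[...,:2]-np.array([.5,b]); s=D@u; t=D@v
    print(n,"yaw",yaw,"y@.5",b,len(q),"bar z",np.median(q[:,2]), "resid t pct",np.percentile(t[f],[5,50,95]).round(4))
    tip=(s<-.02)&(s>-.05)&(abs(t)<.01)&(z>.155)&(z<.17)&(y<-.15); print("tip s,t,z",len(s[tip]),s[tip].min(),s[tip].max(),np.median(t[tip]),z[tip].max())
    hg=(s>.02)&(s<.06)&(abs(t)<.05)&(z>.03)&(z<.14); print("hung s",np.percentile(s[hg],[2,50,98]).round(4),"t",np.percentile(t[hg],[1,99]).round(4))
    for lo,hi in((.055,.085),(.085,.11),(.11,.135),(.14,.17)):
        g=(s>-.14)&(s<-.06)&(abs(t)<.06)&(z>lo)&(z<hi)
        if g.sum()>5: print(lo,hi,g.sum(),"s",np.percentile(s[g],[2,50,98]).round(4),"t",np.percentile(t[g],[0,2,98,100]).round(4))
    g=(s>-.14)&(s<-.06)&(abs(t)<.045)&(z>.04)&(z<.17)
    print("min z",z[g].min(),"plane s=",np.linalg.lstsq(np.c_[t[g],z[g]-.15,np.ones(g.sum())],s[g],rcond=None)[0])
    print("tcp s,t",(np.array([.409,-.189])-[.5,b])@u,(np.array([.409,-.189])-[.5,b])@v)
E
```

```text
scene1 yaw 0.21597108427846817 y@.5 -0.17320486537088015 129 bar z 0.15376003657440762 resid t pct [-0.0038  0.0003  0.0036]
tip s,t,z 25 -0.031457756072817034 -0.02340384184769369 0.0002842457763903302 0.16743657807254164
hung s [0.0349 0.0423 0.0446] t [-0.0362  0.0362]
0.055 0.085 236 s [-0.095  -0.0898 -0.0865] t [-0.0252 -0.0244  0.0343  0.0351]
0.085 0.11 172 s [-0.0937 -0.0899 -0.0868] t [-0.0229 -0.0208  0.0309  0.0325]
0.11 0.135 238 s [-0.0928 -0.0898 -0.0868] t [-0.0226 -0.0218  0.0324  0.033 ]
0.14 0.17 146 s [-0.0951 -0.09   -0.0875] t [-0.0196 -0.0169  0.0272  0.0302]
min z 0.052018742187250666 plane s= [-0.00607957 -0.00610912 -0.09040771]
tcp s,t -0.09227079175161905 0.0040727469208604525
side1 yaw 0.21028789479860824 y@.5 -0.17071737644114698 103 bar z 0.15140866501897504 resid t pct [-0.003   0.0005  0.0025]
tip s,t,z 14 -0.031131374641174353 -0.024594944724435287 0.000610241681823245 0.16346712986434808
hung s [0.0367 0.0408 0.0446] t [-0.0265  0.037 ]
0.055 0.085 94 s [-0.095  -0.088  -0.0869] t [-0.0285 -0.0235  0.0333  0.0351]
0.085 0.11 60 s [-0.0947 -0.0878 -0.0871] t [-0.0194 -0.0166  0.0315  0.0321]
0.11 0.135 79 s [-0.0955 -0.088  -0.0872] t [-0.0253 -0.0241  0.0321  0.0337]
0.14 0.17 83 s [-0.0953 -0.0895 -0.0875] t [-0.0207 -0.0178  0.0266  0.0275]
min z 0.053952634332776306 plane s= [-0.08521809 -0.01190362 -0.08899771]
tcp s,t -0.09281168978677311 0.001115599891775698
```

Request:
send_rows(
  plan=[-1,-5,0,2.5,0.003,0.004,0.002,-1,0,0,0,0,0,0,-1,0,0,0,0,0,0],
)

```text
time: 7.85
position: [0.412, -0.1956, 0.1951]
tool_rot: [0.627, 0.779, 0.0, 0.005]
ft_force: [1.0, 0.1, -1.2]
grip_width: 0.0079
```

```bash
cat > bar.py <<'E'
import numpy as np
from rig import robot
o=robot.get_obs(); from scipy.spatial.transform import Rotation as R
u=np.array([np.cos(.213),np.sin(.213)]); D=o["position"][:2]-[.5,-.1732]; F=o["ft_force"]
Y=R.from_quat(o["tool_rot"]).as_matrix()
print("t %.2f s %.4f t %.4f z %.4f w %.4f F_s %.2f F_t %.2f F_z %.2f"%(o["time"],D@u,D@[-u[1],u[0]],o["position"][2],o["grip_width"],F[:2]@u,F[:2]@[-u[1],u[0]],F[2]),"yaw %.4f"%np.arctan2(Y[1,1],Y[0,1]),"tilt",Y[:2,2].round(4))
E
python3 bar.py
```

```text
t 7.85 s -0.0907 t -0.0033 z 0.1951 w 0.0079 F_s 1.04 F_t -0.11 F_z -1.20 yaw 0.2146 tilt [ 0.0072 -0.0054]
```

Request:
send_rows(
  plan=[-1,2,0,3,0.006,0.007,0.001,-1,0,0,0,0,0,0],
)

```text
time: 8.05
position: [0.4118, -0.194, 0.1926]
tool_rot: [0.628, 0.778, 0.0, 0.0]
ft_force: [-0.2, -0.3, -2.3]
grip_width: 0.0074
```

```bash
python3 bar.py
```

```text
t 8.05 s -0.0906 t -0.0017 z 0.1926 w 0.0074 F_s -0.25 F_t -0.28 F_z -2.28 yaw 0.2127 tilt [ 0.0007 -0.0005]
```

Request:
send_rows(
  plan=[-1,0,12,0,0,0,0,-1,0,15,0,0,0,0,-1,0,13,0,0,0,0,-1,0,5,0,0,0,0,-1,0,0,0,0,0,0],
)

```text
time: 8.55
position: [0.461, -0.1836, 0.1925]
tool_rot: [0.628, 0.778, 0.0, 0.001]
ft_force: [0.0, 0.6, -1.8]
grip_width: 0.0075
```

```bash
python3 bar.py
```

```text
t 8.55 s -0.0403 t -0.0019 z 0.1925 w 0.0075 F_s 0.15 F_t 0.59 F_z -1.79 yaw 0.2131 tilt [ 0.002  -0.0006]
```

```bash
cat > gm.py <<'E'
import sys
from h import *
n=sys.argv[1]; lo_s,hi_s=float(sys.argv[2]),float(sys.argv[3])
for cam,b in(("scene",-.1732),("side",-.1709)):
    snap(cam,cam+n); p,W=cloud(cam+n+".npz"); z=W[...,2]
    u=np.array([np.cos(.213),np.sin(.213)]); D=W[...,:2]-np.array([.5,b]); s=D@u; t=D@[-u[1],u[0]]
    g=(s>lo_s)&(s<hi_s)&(abs(t)<.05)
    for lo,hi in((.03,.055),(.055,.085),(.085,.11),(.115,.135),(.14,.17)):
        m=g&(z>lo)&(z<hi)
        if m.sum()>5: print(cam,lo,hi,m.sum(),"s",np.percentile(s[m],[2,50,98]).round(4),"t",np.percentile(t[m],[0,2,98,100]).round(4))
    m=g&(z>.02)&(z<.1); print("zmin",np.percentile(z[m],[0,2]).round(4))
E
python3 gm.py 2 -.055 -.033
```

```text
scene 0.055 0.085 149 s [-0.0453 -0.0383 -0.0353] t [-0.0314 -0.0305  0.0288  0.0291]
scene 0.085 0.11 156 s [-0.0401 -0.0378 -0.035 ] t [-0.0291 -0.0272  0.0256  0.027 ]
scene 0.115 0.135 166 s [-0.0429 -0.0379 -0.0354] t [-0.0283 -0.0277  0.0263  0.0269]
scene 0.14 0.17 145 s [-0.0424 -0.038  -0.0354] t [-0.0233 -0.0225  0.0209  0.0212]
zmin [0.0509 0.0554]
side 0.03 0.055 6 s [-0.0417 -0.0386 -0.0359] t [-0.0256 -0.0221  0.0277  0.0278]
side 0.055 0.085 74 s [-0.0436 -0.0376 -0.0358] t [-0.0338 -0.0284  0.0284  0.0293]
side 0.085 0.11 47 s [-0.043  -0.0374 -0.0357] t [-0.0191 -0.0176  0.027   0.0281]
side 0.115 0.135 47 s [-0.0439 -0.0373 -0.0358] t [-0.03   -0.0285  0.0272  0.0289]
side 0.14 0.17 65 s [-0.0435 -0.0381 -0.0358] t [-0.026  -0.0196  0.0211  0.0215]
zmin [0.0521 0.0539]
```

Request:
send_rows(
  plan=[-1,1,6,0,0,0,0,-1,0,7,0,0,0,0,-1,0,7,0,0,0,0,-1,0,7,0,0,0,0],
)

```text
time: 9.05
position: [0.4862, -0.1762, 0.1923]
tool_rot: [0.629, 0.778, 0.0, -0.001]
ft_force: [-0.5, -1.1, -1.6]
grip_width: 0.0076
```

```bash
python3 bar.py
```

```text
t 9.05 s -0.0142 t -0.0000 z 0.1923 w 0.0076 F_s -0.72 F_t -0.98 F_z -1.65 yaw 0.2106 tilt [-0.0008  0.0008]
```

Request:
send_rows(
  plan=[-1,-0.5,8,0,0,0,0.002,-1,0,8,0,0,0,0,-1,0,2,0,0,0,0,-1,0,0,0,0,0,0],
)

```text
time: 9.45
position: [0.5071, -0.1727, 0.1923]
tool_rot: [0.629, 0.777, 0.0, 0.0]
ft_force: [-0.9, 0.1, -1.6]
grip_width: 0.0077
```

```bash
python3 bar.py; python3 gm.py 3 -.018 .02
```

```text
t 9.45 s 0.0070 t -0.0010 z 0.1923 w 0.0077 F_s -0.83 F_t 0.26 F_z -1.62 yaw 0.2093 tilt [0.0004 0.0003]
scene 0.055 0.085 40 s [0.0027 0.0087 0.0108] t [-0.0041 -0.0011  0.0302  0.0302]
scene 0.085 0.11 69 s [0.0071 0.0091 0.0114] t [-0.0151 -0.0146  0.0281  0.0283]
scene 0.115 0.135 63 s [0.002  0.009  0.0112] t [-0.0281 -0.0275  0.0281  0.0283]
scene 0.14 0.17 148 s [0.0018 0.0095 0.0172] t [-0.0224 -0.0212  0.0216  0.0222]
zmin [0.051  0.0528]
side 0.03 0.055 7 s [0.0041 0.0064 0.0112] t [0.0253 0.0254 0.0314 0.0318]
side 0.055 0.085 59 s [0.0046 0.0093 0.0115] t [-0.0207 -0.0193  0.0298  0.0303]
side 0.085 0.11 33 s [0.0035 0.0081 0.0114] t [0.0166 0.0169 0.0284 0.0284]
side 0.115 0.135 40 s [0.0038 0.0097 0.0115] t [-0.0271 -0.0271  0.0273  0.0287]
side 0.14 0.17 100 s [-0.016   0.0068  0.0198] t [-0.0135 -0.013   0.0211  0.0231]
zmin [0.0517 0.0529]
```

Request:
send_rows(
  plan=[-1,0,0,5,0,0,-0.003,-1,0,0,6,0,0,0,-1,0,0,4,0,0,0,-1,0,0,0,0,0,0],
)

```text
time: 9.95
position: [0.5053, -0.1726, 0.1757]
tool_rot: [0.628, 0.778, -0.0, -0.001]
ft_force: [0.6, -0.2, -0.6]
grip_width: 0.0074
```

```bash
python3 bar.py
```

```text
t 9.95 s 0.0053 t -0.0005 z 0.1757 w 0.0074 F_s 0.56 F_t -0.28 F_z -0.62 yaw 0.2116 tilt [-0.0016  0.0011]
```

Request:
send_rows(
  plan=[-1,0,0,1,0,0,0,-1,0,0,0,0,0,0],
)

```text
time: 10.15
position: [0.505, -0.1726, 0.1743]
tool_rot: [0.629, 0.778, -0.0, -0.001]
ft_force: [0.5, -0.0, -1.1]
grip_width: 0.0078
```

Request:
send_rows(
  plan=[-1,0,0,0.8,0,0,0,-1,0,0,0,0,0,0],
)

```text
time: 10.35
position: [0.5051, -0.1727, 0.1736]
tool_rot: [0.629, 0.778, -0.0, -0.001]
ft_force: [0.7, 0.1, -2.3]
grip_width: 0.0079
```

```bash
python3 bar.py
```

```text
t 10.35 s 0.0051 t -0.0006 z 0.1736 w 0.0079 F_s 0.67 F_t -0.06 F_z -2.27 yaw 0.2112 tilt [-0.0018  0.0012]
```

Request:
send_rows(
  plan=[-1,0,0,0.8,0,0,0,-1,0,0,0,0,0,0],
)

```text
time: 10.55
position: [0.5053, -0.1728, 0.1729]
tool_rot: [0.629, 0.778, -0.0, -0.001]
ft_force: [0.0, -1.0, -0.0]
grip_width: 0.0079
```

Request:
send_rows(
  plan=[-1,0,0,0.8,0,0,0,-1,0,0,0,0,0,0],
)

```text
time: 10.75
position: [0.5055, -0.1729, 0.1728]
tool_rot: [0.629, 0.778, -0.0, -0.001]
ft_force: [-0.4, 0.1, -1.1]
grip_width: 0.0078
```

Request:
send_rows(
  plan=[-1,0,0,0,0,0,0,-1,0,0,0,0,0,0],
)

```text
time: 10.95
position: [0.5055, -0.1729, 0.1728]
tool_rot: [0.629, 0.778, -0.0, -0.0]
ft_force: [-0.7, 0.3, -0.5]
grip_width: 0.008
```

Request:
send_rows(
  plan=[-1,0,0,1,0,0,0,-1,0,0,0,0,0,0],
)

```text
time: 11.15
position: [0.5055, -0.1729, 0.1728]
tool_rot: [0.629, 0.778, -0.0, -0.0]
ft_force: [-1.4, 0.5, 0.6]
grip_width: 0.0079
```

Request:
send_rows(
  plan=[-1,0,0,0,0,0,0],
)

```text
time: 11.25
position: [0.5055, -0.1729, 0.1728]
tool_rot: [0.628, 0.778, -0.0, -0.0]
ft_force: [-0.7, 0.1, 0.2]
grip_width: 0.0079
```

```bash
python3 bar.py; python3 gm.py 4 -.015 .02; python3 bar.py
```

```text
t 11.25 s 0.0054 t -0.0009 z 0.1728 w 0.0079 F_s -0.68 F_t 0.30 F_z 0.19 yaw 0.2116 tilt [-0.0004  0.0001]
scene 0.03 0.055 13 s [0.0002 0.0071 0.0089] t [0.0235 0.0236 0.0304 0.0304]
scene 0.055 0.085 28 s [-0.0003  0.0063  0.0091] t [-0.0161 -0.015   0.0304  0.0306]
scene 0.085 0.11 84 s [0.0016 0.0078 0.0099] t [-0.0151 -0.0144  0.0281  0.0284]
scene 0.115 0.135 49 s [0.0008 0.0069 0.01  ] t [-0.0217 -0.02    0.0277  0.0277]
scene 0.14 0.17 13 s [0.008  0.0095 0.0195] t [-0.0207 -0.0202  0.0199  0.0208]
zmin [0.0359 0.0478]
side 0.03 0.055 45 s [0.003  0.0084 0.0099] t [-0.0314 -0.029   0.0293  0.031 ]
side 0.055 0.085 49 s [0.002  0.0065 0.01  ] t [0.01   0.0155 0.0294 0.0295]
side 0.085 0.11 49 s [0.0021 0.0081 0.01  ] t [-0.0284 -0.0258  0.0272  0.0275]
side 0.115 0.135 44 s [0.0029 0.0073 0.01  ] t [-0.0156 -0.0149  0.0271  0.0292]
side 0.14 0.17 100 s [-0.0138  0.0052  0.0197] t [-0.0214 -0.004   0.0218  0.0224]
zmin [0.0332 0.0337]
t 11.35 s 0.0055 t -0.0008 z 0.1727 w 0.0079 F_s 0.20 F_t 1.13 F_z 0.86 yaw 0.2116 tilt [-0.0004  0.0002]
```

Request:
send_rows(
  plan=[-1,0,5,0,0,0,0,-1,0,5,0,0,0,0,-1,0,5,0,0,0,0,-1,0,3,0,0,0,0,-1,0,0,0,0,0,0],
)

```text
time: 11.85
position: [0.5236, -0.1691, 0.1726]
tool_rot: [0.628, 0.778, -0.001, -0.001]
ft_force: [-1.6, -1.2, 1.5]
grip_width: 0.0075
```

```bash
python3 bar.py
```

```text
t 11.85 s 0.0239 t -0.0009 z 0.1726 w 0.0075 F_s -1.86 F_t -0.87 F_z 1.53 yaw 0.2123 tilt [-0.0036 -0.0001]
```

Request:
send_rows(
  plan=[-1,0.3,3,-0.4,0,-0.003,0,-1,0,2,0,0,0,0,-1,0,2,0,0,0,0,-1,0,2,0,0,0,0,-1,0,2,0,0,0,0],
)

```text
time: 12.35
position: [0.5336, -0.1662, 0.1726]
tool_rot: [0.628, 0.778, -0.003, -0.001]
ft_force: [-3.7, -0.7, 1.9]
grip_width: 0.0078
```

```bash
python3 bar.py
```

```text
t 12.35 s 0.0343 t -0.0003 z 0.1726 w 0.0078 F_s -3.82 F_t 0.08 F_z 1.93 yaw 0.2131 tilt [-0.0065 -0.0034]
```

Request:
send_rows(
  plan=[-1,0,0,-0.8,-0.007,0.002,0,-1,0,0,0,0,0,0,-1,0,0,0,0,0,0],
)

```text
time: 12.65
position: [0.5343, -0.1659, 0.1729]
tool_rot: [0.628, 0.778, 0.001, 0.0]
ft_force: [-1.2, -0.2, -0.2]
grip_width: 0.0072
```

```bash
python3 bar.py
```

```text
t 12.65 s 0.0351 t -0.0002 z 0.1729 w 0.0072 F_s -1.17 F_t 0.04 F_z -0.22 yaw 0.2124 tilt [0.0018 0.0011]
```

Request:
send_rows(
  plan=[-1,0,2,0,0.001,0,0,-1,0,3,0,0,0,0,-1,0,3,-0.1,0,0,0,-1,0,3,0,0,0,0,-1,0,3,-0.1,0,0,0,-1,0,2,0,0,0,0],
)

```text
time: 13.25
position: [0.5506, -0.1621, 0.1727]
tool_rot: [0.628, 0.778, 0.0, -0.001]
ft_force: [-2.7, -0.1, 0.7]
grip_width: 0.0075
```

```bash
python3 bar.py; python3 gm.py 5 .035 .085; python3 - <<'E'
import cv2,numpy as np
a=cv2.imread("pics/scene5.png")[90:270,130:290]; b=cv2.imread("pics/side5.png")[120:270,225:345]
cv2.imwrite("pics/c4.png",np.hstack([cv2.resize(a,(400,450),interpolation=2),cv2.resize(b,(360,450),interpolation=2)]))
E
```

```text
t 13.25 s 0.0518 t 0.0002 z 0.1727 w 0.0075 F_s -2.62 F_t 0.50 F_z 0.65 yaw 0.2122 tilt [-0.0007  0.0016]
scene 0.03 0.055 24 s [0.052  0.06   0.0622] t [0.0216 0.0218 0.0375 0.0375]
scene 0.055 0.085 174 s [0.0532 0.0615 0.0639] t [-0.0367 -0.0359  0.0369  0.0376]
scene 0.085 0.11 95 s [0.0535 0.0618 0.0639] t [-0.0263 -0.0261  0.0294  0.0295]
scene 0.115 0.135 154 s [0.0469 0.0603 0.0643] t [-0.0268 -0.0267  0.0278  0.0293]
scene 0.14 0.17 48 s [0.0612 0.072  0.0839] t [-0.0209 -0.0203  0.021   0.0211]
zmin [0.0214 0.0363]
side 0.03 0.055 49 s [0.0497 0.0547 0.064 ] t [0.016  0.0163 0.0351 0.0355]
side 0.055 0.085 90 s [0.0488 0.0575 0.0645] t [0.0175 0.0182 0.0374 0.0378]
side 0.085 0.11 68 s [0.0491 0.0562 0.0631] t [-0.0102  0.0226  0.0295  0.031 ]
side 0.115 0.135 62 s [0.05   0.057  0.0639] t [0.016  0.0172 0.0265 0.0291]
side 0.14 0.17 157 s [0.0377 0.0575 0.0807] t [-0.0096 -0.0042  0.0223  0.0233]
zmin [0.0225 0.0252]
```

View pics/c4.png

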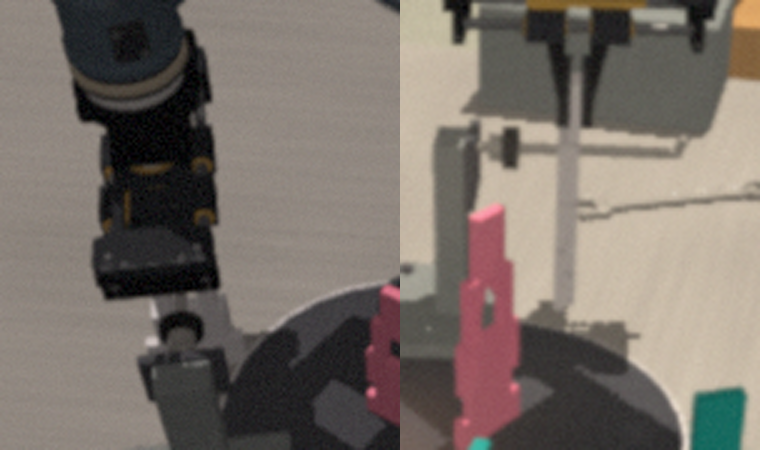

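Crop: side part (right) shows both gauges face to face at about (567,200), with the black buffer at (510,147), roughly 24 mm further on. The pushing works.

Request:
send_rows(
  plan=[-1,0,3,-0.3,-0.001,0,0,-1,0,3,0,0,0,0,-1,0,3,-0.1,0,0,0,-1,0,3,0,0,0,0,-1,0,3,-0.1,0,0,0,-1,0,1,0,0,0,0,-1,0,0,0,0,0,0],
)

```text
time: 14.05
position: [0.5681, -0.1581, 0.1729]
tool_rot: [0.628, 0.778, 0.001, -0.0]
ft_force: [-1.2, -0.5, -0.8]
grip_width: 0.0079
```

```bash
python3 bar.py
```

```text
t 14.05 s 0.0697 t 0.0003 z 0.1729 w 0.0079 F_s -1.26 F_t -0.28 F_z -0.77 yaw 0.2121 tilt [0.0013 0.0023]
```

Now small steps, reading the force each time.

Request:
send_rows(
  plan=[-1,-0.2,2,0,0.001,0,0,-1,0,1.5,0,0,0,0,-1,0,0,0,0,0,0],
)

```text
time: 14.35
position: [0.5716, -0.1575, 0.1729]
tool_rot: [0.628, 0.778, 0.001, -0.001]
ft_force: [-1.3, 0.3, -0.8]
grip_width: 0.008
```

Request:
send_rows(
  plan=[-1,0,1.5,0,0,0,0,-1,0,0,0,0,0,0],
)

```text
time: 14.55
position: [0.5733, -0.1572, 0.1729]
tool_rot: [0.628, 0.778, 0.001, -0.001]
ft_force: [-0.3, 0.0, -1.4]
grip_width: 0.0077
```

Request:
send_rows(
  plan=[-1,0,1,0,0,0,0,-1,0,0,0,0,0,0],
)

```text
time: 14.75
position: [0.5744, -0.1569, 0.1729]
tool_rot: [0.628, 0.778, 0.001, -0.001]
ft_force: [-1.4, 0.6, -2.0]
grip_width: 0.0076
```

```bash
python3 bar.py
```

```text
t 14.75 s 0.0762 t 0.0002 z 0.1729 w 0.0076 F_s -1.25 F_t 0.85 F_z -1.98 yaw 0.2118 tilt [0.0004 0.0024]
```

Request:
send_rows(
  plan=[-1,0,1,0.1,0,0,0,-1,0,0,0,0,0,0],
)

```text
time: 14.95
position: [0.5753, -0.1567, 0.1729]
tool_rot: [0.628, 0.778, 0.001, -0.001]
ft_force: [-0.5, 0.2, -1.3]
grip_width: 0.0077
```

Request:
send_rows(
  plan=[-1,0,1,0,0,0,0,-1,0,0,0,0,0,0],
)

```text
time: 15.15
position: [0.5764, -0.1565, 0.1729]
tool_rot: [0.628, 0.778, 0.001, -0.001]
ft_force: [-0.7, -0.3, -1.1]
grip_width: 0.0077
```

Request:
send_rows(
  plan=[-1,0,1,0,0,0,0,-1,0,0,0,0,0,0],
)

```text
time: 15.35
position: [0.5774, -0.1563, 0.1729]
tool_rot: [0.628, 0.778, 0.001, -0.001]
ft_force: [-0.7, 0.8, -1.8]
grip_width: 0.0078
```

```bash
python3 bar.py
```

```text
t 15.35 s 0.0792 t 0.0002 z 0.1729 w 0.0078 F_s -0.49 F_t 0.89 F_z -1.75 yaw 0.2117 tilt [0.0002 0.0024]
```

Request:
send_rows(
  plan=[-1,0,0.8,0,0,0,0,-1,0,0,0,0,0,0],
)

```text
time: 15.55
position: [0.5782, -0.1561, 0.1728]
tool_rot: [0.628, 0.778, 0.001, -0.001]
ft_force: [-0.8, -0.4, -0.2]
grip_width: 0.0076
```

Request:
send_rows(
  plan=[-1,0,0.8,0,0,0,0,-1,0,0,0,0,0,0],
)

```text
time: 15.75
position: [0.579, -0.1559, 0.1729]
tool_rot: [0.628, 0.778, 0.001, -0.001]
ft_force: [-1.3, -0.1, -0.3]
grip_width: 0.0078
```

Request:
send_rows(
  plan=[-1,0,0.8,0,0,0,0,-1,0,0,0,0,0,0],
)

```text
time: 15.95
position: [0.5799, -0.1557, 0.1729]
tool_rot: [0.628, 0.778, 0.001, -0.001]
ft_force: [-0.4, 0.1, -2.1]
grip_width: 0.0076
```

Request:
send_rows(
  plan=[-1,0,0.8,0,0,0,0,-1,0,0,0,0,0,0],
)

```text
time: 16.15
position: [0.5805, -0.1556, 0.1728]
tool_rot: [0.628, 0.778, 0.001, -0.001]
ft_force: [-0.6, 0.7, -1.2]
grip_width: 0.008
```

Request:
send_rows(
  plan=[-1,0,0.8,0,0,0,0,-1,0,0,0,0,0,0],
)

```text
time: 16.35
position: [0.5808, -0.1555, 0.1729]
tool_rot: [0.628, 0.778, 0.0, -0.001]
ft_force: [-1.2, 0.8, -0.1]
grip_width: 0.008
```

Request:
send_rows(
  plan=[-1,0,0.8,0,0,0,0,-1,0,0,0,0,0,0],
)

```text
time: 16.55
position: [0.581, -0.1555, 0.1728]
tool_rot: [0.628, 0.778, -0.0, -0.002]
ft_force: [-0.5, -0.6, 0.3]
grip_width: 0.008
```

```bash
python3 bar.py
```

```text
t 16.55 s 0.0829 t 0.0002 z 0.1728 w 0.0080 F_s -0.63 F_t -0.46 F_z 0.33 yaw 0.2123 tilt [-0.0033  0.0019]
```

Request:
send_rows(
  plan=[-1,0,1,0,0,0,0],
)

```text
time: 16.65
position: [0.5813, -0.1553, 0.1728]
tool_rot: [0.628, 0.778, -0.001, -0.002]
ft_force: [-5.0, -1.4, 1.4]
grip_width: 0.0078
```

```bash
python3 bar.py
```

```text
t 16.65 s 0.0833 t 0.0003 z 0.1728 w 0.0078 F_s -5.19 F_t -0.28 F_z 1.42 yaw 0.2125 tilt [-0.0049  0.0018]
```

Request:
send_rows(
  plan=[-1,0,1,0,0,0,0],
)

```text
time: 16.75
position: [0.5815, -0.1553, 0.1728]
tool_rot: [0.628, 0.778, -0.002, -0.003]
ft_force: [-6.5, -1.4, 1.5]
grip_width: 0.0079
```

```bash
python3 bar.py
```

```text
t 16.75 s 0.0835 t 0.0003 z 0.1728 w 0.0079 F_s -6.67 F_t -0.03 F_z 1.48 yaw 0.2127 tilt [-0.0068  0.0015]
```

Request:
send_rows(
  plan=[-1,0,0.8,-0.1,-0.001,0,0],
)

```text
time: 16.85
position: [0.5817, -0.1553, 0.1729]
tool_rot: [0.628, 0.778, -0.002, -0.003]
ft_force: [-4.4, -1.9, 0.6]
grip_width: 0.0078
```

```bash
python3 bar.py
```

```text
t 16.85 s 0.0836 t 0.0002 z 0.1729 w 0.0078 F_s -4.72 F_t -0.96 F_z 0.62 yaw 0.2129 tilt [-0.0075  0.0014]
```

Request:
send_rows(
  plan=[-1,0,0.8,-0.1,-0.001,0,0],
)

```text
time: 16.95
position: [0.5817, -0.1553, 0.1729]
tool_rot: [0.628, 0.778, -0.002, -0.004]
ft_force: [-4.7, -1.9, 0.4]
grip_width: 0.0079
```

```bash
python3 bar.py
```

```text
t 16.95 s 0.0836 t 0.0002 z 0.1729 w 0.0079 F_s -5.03 F_t -0.81 F_z 0.36 yaw 0.2132 tilt [-0.0084  0.0014]
```

Request:
send_rows(
  plan=[-1,0,0.95,-0.05,-0.0015,0,0,-1,0,0.95,-0.05,-0.0015,0,0,-1,0,0.95,-0.05,-0.0015,0,0],
)

```text
time: 17.25
position: [0.5818, -0.1552, 0.1729]
tool_rot: [0.628, 0.779, -0.003, -0.005]
ft_force: [-6.1, -2.0, 1.7]
grip_width: 0.0074
```

```bash
python3 bar.py; python3 - <<'E'
from h import *
snap("side","side6")
b=cv2.imread("pics/side6.png")[130:250,225:325]
cv2.imwrite("pics/c5.png",cv2.resize(b,(500,600),interpolation=2))
E
python3 bar.py
```

```text
t 17.25 s 0.0838 t 0.0003 z 0.1729 w 0.0074 F_s -6.38 F_t -0.69 F_z 1.66 yaw 0.2140 tilt [-0.0104  0.0016]
t 17.30 s 0.0838 t 0.0002 z 0.1729 w 0.0077 F_s -6.26 F_t -0.83 F_z 1.46 yaw 0.2139 tilt [-0.0104  0.0016]
```

View pics/c5.png

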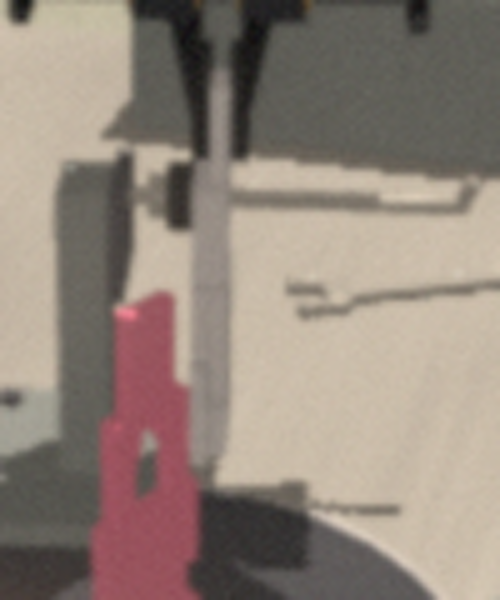

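Crop: the hung gauge sits face to face with the held one and against the black buffer at (182,195). The reading is steady at about 6.3 N. I hold it there.

Request:
send_rows(
  plan=[-1,0,0.9,-0.05,-0.003,0,-0.0005,-1,0,0.9,-0.05,-0.003,0,0,-1,0,0.9,-0.05,-0.003,0,0,-1,0,0.9,-0.05,-0.003,0,0],
)

```text
time: 17.7
position: [0.5818, -0.1553, 0.1728]
tool_rot: [0.627, 0.779, -0.001, -0.004]
ft_force: [-5.1, -2.6, 1.8]
grip_width: 0.0077
```

```bash
python3 bar.py
```

```text
t 17.70 s 0.0837 t 0.0002 z 0.1728 w 0.0077 F_s -5.52 F_t -1.47 F_z 1.84 yaw 0.2153 tilt [-0.007   0.0032]
```

Request:
send_rows(
  plan=[-1,0,0.9,-0.1,-0.0025,-0.001,0.001,-1,0,0.9,-0.1,-0.002,-0.001,0.001,-1,0,0.9,-0.1,-0.002,0,0,-1,0,0.9,-0.05,-0.002,0,0,-1,0,0.9,-0.05,-0.002,0,0,-1,0,0.9,-0.05,-0.002,0,0],
)

```text
time: 18.3
position: [0.5818, -0.1553, 0.1729]
tool_rot: [0.627, 0.779, -0.001, -0.003]
ft_force: [-6.2, -1.8, 2.0]
grip_width: 0.0079
```

```bash
python3 bar.py
```

```text
t 18.30 s 0.0837 t 0.0003 z 0.1729 w 0.0079 F_s -6.49 F_t -0.46 F_z 1.97 yaw 0.2142 tilt [-0.0066  0.0026]
```

Request:
send_rows(
  plan=[-1,0,0.9,-0.05,-0.002,0,0,-1,0,0.9,-0.05,-0.002,0,0,-1,0,0.9,-0.05,-0.002,0,0,-1,0,0.9,-0.05,-0.002,0,0,-1,0,0.9,-0.05,-0.002,0,0],
)

```text
time: 18.8
position: [0.5818, -0.1553, 0.1729]
tool_rot: [0.627, 0.779, -0.001, -0.004]
ft_force: [-5.4, -1.8, 1.6]
grip_width: 0.0076
```

```bash
python3 bar.py
```

```text
t 18.80 s 0.0837 t 0.0002 z 0.1729 w 0.0076 F_s -5.69 F_t -0.57 F_z 1.57 yaw 0.2151 tilt [-0.007   0.0034]
```

Request:
send_rows(
  plan=[-1,0,0.4,0,-0.001,0,0,-1,0,0,0,0,0,0,-1,0,0,0,0,0,0],
)

```text
time: 19.1
position: [0.5817, -0.1554, 0.1728]
tool_rot: [0.627, 0.779, -0.001, -0.004]
ft_force: [-4.5, -1.2, 0.8]
grip_width: 0.0076
```

```bash
python3 bar.py
```

```text
t 19.10 s 0.0836 t 0.0002 z 0.1728 w 0.0076 F_s -4.65 F_t -0.19 F_z 0.78 yaw 0.2148 tilt [-0.007   0.0037]
```

Request:
send_rows(
  plan=[-1,0,-0.5,0,0,0,0,-1,0,-0.4,0,0,0,0,-1,0,0,0,0,0,0],
)

```text
time: 19.4
position: [0.5817, -0.1553, 0.1728]
tool_rot: [0.627, 0.779, -0.0, -0.003]
ft_force: [-3.5, -0.9, 0.2]
grip_width: 0.0076
```

```bash
python3 bar.py
```

```text
t 19.40 s 0.0836 t 0.0002 z 0.1728 w 0.0076 F_s -3.63 F_t -0.11 F_z 0.16 yaw 0.2147 tilt [-0.0051  0.0039]
```

Request:
send_rows(
  plan=[-1,0,-0.6,0,0,0,0,-1,0,-0.6,0,0,0,0,-1,0,-0.4,0,0,0,0,-1,0,0,0,0,0,0],
)

```text
time: 19.8
position: [0.5816, -0.1554, 0.1728]
tool_rot: [0.627, 0.779, 0.001, -0.002]
ft_force: [-2.9, -0.6, -0.9]
grip_width: 0.0073
```

```bash
python3 bar.py
```

```text
t 19.80 s 0.0835 t 0.0002 z 0.1728 w 0.0073 F_s -2.94 F_t -0.01 F_z -0.95 yaw 0.2143 tilt [-0.0016  0.0043]
```

Request:
send_rows(
  plan=[-1,0,-0.4,0.4,0,0,0,-1,0,-0.3,0.3,0,0,0,-0.8,0,0,0,0,0,0,-0.7,0,0,0,0,0,0,-0.6,0,0,0,0,0,0,-0.5,0,0,0,0,0,0,-0.5,0,0,0,0,0,0],
  force=20,
)

```text
time: 20.5
position: [0.5843, -0.1557, 0.1734]
tool_rot: [0.628, 0.779, 0.003, 0.002]
ft_force: [-0.4, -0.7, 0.7]
grip_width: 0.0206
```

```bash
python3 bar.py
```

```text
t 20.50 s 0.0861 t -0.0007 z 0.1734 w 0.0206 F_s -0.58 F_t -0.63 F_z 0.71 yaw 0.2138 tilt [0.0068 0.0033]
```

Request:
send_rows(
  plan=[-0.3,0,-2,0,0.005,0.005,0,-0.1,0,-2,0,0,0,0,0.1,0,0,0,0,0,0],
)

```text
time: 20.8
position: [0.5805, -0.1567, 0.1734]
tool_rot: [0.628, 0.779, 0.003, -0.002]
ft_force: [-0.1, 0.3, -0.7]
grip_width: 0.0381
```

```bash
python3 bar.py; python3 gm.py 7 .06 .11
```

```text
t 20.80 s 0.0822 t -0.0009 z 0.1734 w 0.0381 F_s -0.06 F_t 0.29 F_z -0.67 yaw 0.2138 tilt [0.0011 0.0072]
scene 0.03 0.055 42 s [0.084  0.0926 0.0946] t [0.0137 0.014  0.0345 0.036 ]
scene 0.055 0.085 70 s [0.0855 0.0926 0.0955] t [0.0256 0.0258 0.0376 0.0377]
scene 0.085 0.11 25 s [0.077  0.0857 0.0953] t [0.0254 0.0257 0.0296 0.0297]
scene 0.115 0.135 99 s [0.0802 0.0923 0.0951] t [-0.0251 -0.025   0.0284  0.0286]
scene 0.14 0.17 48 s [0.1007 0.1059 0.1095] t [-0.0157 -0.0144  0.0156  0.02  ]
zmin [0.0202 0.0235]
side 0.03 0.055 58 s [0.0795 0.0848 0.0944] t [-0.0196 -0.0193  0.0357  0.0367]
side 0.055 0.085 95 s [0.0794 0.0874 0.0941] t [-0.0077 -0.0041  0.0369  0.0378]
side 0.085 0.11 76 s [0.0794 0.0877 0.0947] t [0.0028 0.0062 0.0293 0.0301]
side 0.115 0.135 70 s [0.0794 0.0882 0.0953] t [0.0166 0.017  0.0267 0.0276]
side 0.14 0.17 227 s [0.0625 0.091  0.1096] t [-0.0255 -0.0144  0.0228  0.0234]
zmin [0.0211 0.0242]
```

Both hang plumb at s 0.079 to 0.095, 16 mm thick together. I withdraw straight up.

Request:
send_rows(
  plan=[0.1,0,0,-6,0,0.005,0,0.1,0,0,-12,0,0,0,0.1,0,0,-25,0,0,0,0.1,0,0,-35,0,0,0,0.1,0,-20,-40,0,0,0,0.1,0,-40,-10,0,0,0,0.1,0,-40,0,0,0,0,0.1,0,0,0,0,0,0],
)

```text
time: 21.7
position: [0.4821, -0.1808, 0.3126]
tool_rot: [0.627, 0.779, 0.005, -0.0]
ft_force: [0.7, 0.3, 0.2]
grip_width: 0.0477
```

```bash
python3 bar.py; python3 gm.py 8 .06 .11; python3 - <<'E'
import cv2,numpy as np
a=cv2.imread("pics/scene8.png")[130:330,150:410]; b=cv2.imread("pics/side8.png")[120:320,160:330]
cv2.imwrite("pics/c6.png",np.hstack([cv2.resize(a,(450,346),interpolation=2),cv2.resize(b,(294,346),interpolation=2)]))
E
```

```text
t 21.70 s -0.0191 t -0.0036 z 0.3126 w 0.0477 F_s 0.78 F_t 0.12 F_z 0.17 yaw 0.2164 tilt [0.0058 0.0077]
scene 0.03 0.055 37 s [0.0845 0.0928 0.0947] t [0.0136 0.0139 0.0339 0.0342]
scene 0.055 0.085 71 s [0.0858 0.0931 0.095 ] t [0.0258 0.0259 0.0376 0.0377]
scene 0.085 0.11 25 s [0.0778 0.0871 0.0939] t [0.0258 0.026  0.0297 0.0298]
scene 0.115 0.135 102 s [0.0786 0.0925 0.0951] t [-0.0252 -0.0249  0.0285  0.0288]
scene 0.14 0.17 403 s [0.0786 0.0935 0.1082] t [-0.0214 -0.0206  0.0228  0.0235]
zmin [0.0207 0.0262]
side 0.03 0.055 55 s [0.0794 0.0847 0.0944] t [-0.0212 -0.018   0.0348  0.0371]
side 0.055 0.085 100 s [0.0794 0.0874 0.0944] t [-0.009  -0.0054  0.0371  0.0377]
side 0.085 0.11 74 s [0.0794 0.0877 0.0947] t [0.006  0.0074 0.0291 0.0296]
side 0.115 0.135 73 s [0.0794 0.0879 0.0952] t [0.0163 0.0176 0.0273 0.0287]
side 0.14 0.17 225 s [0.0625 0.091  0.1095] t [-0.0254 -0.0163  0.0234  0.0242]
zmin [0.0207 0.0251]
```

View pics/c6.png

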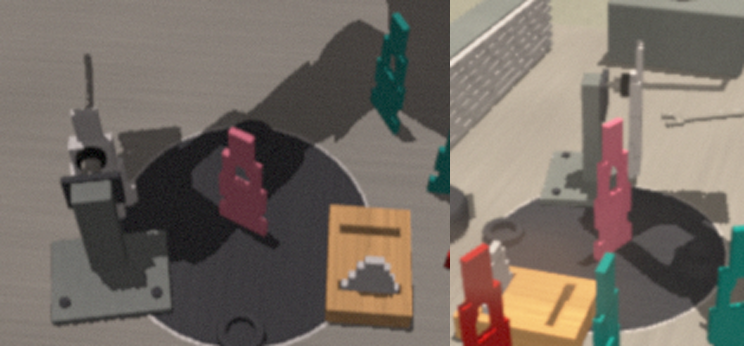

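The last picture shows both gauges hanging together against the buffer at about (635,90). The low gauge is still in the rack at (370,275), and the pink one has not moved.

```bash
python3 -c "
from rig import robot
print(robot.hand_in())"
```

```text
the job is handed in; nothing more can be done
None
```

The tall gauge now hangs by its eye on the hook, bar in the notch, face to face with the gauge that was already there. The job was handed in about 22 s into the 67 s allowed.

- **Pressing:** I used the tall gauge to slide the hung one back along the bar until the buffer pushed back. I held it there for about 2 s; the forces I read along the bar were mostly 5 to 6.7 N, with a highest reading of about 6.7 N. I only saw the force at the end of each move, so a brief higher value in between cannot be ruled out.
- **Release:** I eased off, opened the fingers and lifted clear. As the grip opened, the gripper shifted about 2.5 mm.
- **Last check:** After the withdrawal, both cameras showed the two gauges plumb and touching, about 16 mm thick together, against the buffer. The bottom edge measured about 33 mm above the table when I lowered it onto the bar, as it should with the bar fully up in the notch. I did not measure that height again after the release.
- **Rest of the scene:** The low gauge is still in its slot, and the look-alikes in the last picture stand where they were.
- **Readings that disagreed:** During the first contact the force reading lagged behind the slowing motion, showing about 0.6 N when the buffer should already have been pushing. Later readings were consistent. The force noise was about 0.7 N. While sliding, the arm briefly leaned on the bar with roughly 3 N until I raised it slightly, and it read about the same again during the pressing.

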